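Turn the step box up four clicks and press its button

ROBOT

A 6-joint arm with a two-finger parallel gripper is mounted at the origin on a cart in front of the work surface, level with it; the furniture and walls round the work are solid. World frame = base frame: x ahead of the robot, y to its left, z up, the work surface at z = 0. Lengths are in m, angles in rad, forces in N, time in s.
With the tool pointing down it reaches from about 0.225 to 0.875 m from the base axis. Payload 3.4 kg.
Tool frame: the origin (TCP) lies between the finger pads; the fingertips stand 11 mm ahead of it and the grasp point (between the pads) lies 8 mm behind it (tips_ahead is the distance from the TCP to the fingertips, in m); z points along the fingers, x is the direction in which the jaws open and shut, and the axes are right-handed (so a half turn about z gives the same grasp; the last joint's range is limited). The gripper opens to 85 mm and grips with 20 to 120 N. Pads are 22 mm wide; open, the fingers measure 114 mm over their backs; the gripper's body (76 mm by 85 mm) begins 54 mm behind the grasp point. The pads swing forward as they close: fully open they stand 13 mm farther back than shut.
Start: joints at [1.038, 0.276, 1.505, -0, 1.361, -0.121], TCP at [0.23, 0.527, 0.242] pointing down, gripper open.
Joint ranges: [-2.89, 2.89], [-0.75, 2.08], [0.22, 2.7], [-1.18, 4.32], [0.11, 2.71], [-2.7, 2.7]. Speed limits (rad/s): [2.57, 2.57, 3.14, 3.14, 3.14, 3.14].

INTERFACE

Orientations are given as a unit quaternion [w, x, y, z].
In Python, from rig import get_state, get_image, sign_off, masks_of, tips_ahead gives the robot as it stands.
- The arm moves only by the tool play_rows, never from a script. Its argument "series" is a list of rows, each an object of numbers: "fingers": the closure, from -1 (fully open) to 1 (shut); "dx", "dy", "dz": the shift along the world's x, y, z in mm; "turn": the turn about the world's z in rad. A call has 1 to 20 rows; each row shifts and turns the pose as measured when the row begins; what a row does not reach is not made up. A row lasts 1/12 s, in which the tool goes at most 41.7 mm and 7.16 degrees, less where a joint would pass 70% of its speed; a pose out of reach is approached as far as the arm can. A call with a gripper value outside its range is refused whole. The fingers move at their own pace and stop on an object; "squeeze" is the grip in N (left out, the last holds). Time passes only in rows, so rows that do not move let the fingers close. It gives the time, the measured TCP pose, the force and the opening at its end, in the units of the state.
- get_state(): the state, without advancing time (a new reading comes with each control period).
- get_image(name): name is "side" or "top" or "wrist"; returns a dict with "pixels" (420x560x3 uint8, red, green, blue), "vfov" (degrees; the focal length in pixels is half the picture's height over the tangent of half this angle, whatever the lens; pixels are square), "cx", "cy" (the principal point, pixels), "rvec" (rotation vector, rad) and "tvec" (3), from world to camera coordinates, as OpenCV has them; the wrist camera has in their place "hand_eye" (4x4, takes a point from camera to tool coordinates, whose origin is the TCP and whose axes are the tool frame's). Camera axes: x right, y down, z forward; pixel columns grow to the right and rows downward; lengths in m; the calibration is good to about 2 mm. A picture is of the moment at which its call begins: read the wrist's pose just before it. There is no depth.
- sign_off(): hands the job in, once; it reports no verdict.
Trained networks look in a picture, given as the dict that the camera call returned (one of the last four; its "shot" number tells which), for a name from the list of things; names that differ only in an ending like _2 or _b are one class to them, and where a whole thing is asked for, a point or a joint stands for the part that bears it (a point fixed in the world has none). Each returns a list of dicts, best first, with "p" (0 to 1); they miss things now and then, are a little off and sometimes report something else, mostly with a low value. They report only what shows in the picture. A call takes as long as a camera call.
- masks_of(picture, label): "region" (420x560 bool, what is visible of it) and "xy" ([column, row] in pixels, amid what is visible of it).
The state is a dict: "clock": time; "qpos": joint angles; "qd": joint speeds; "effort": joint torques, N m; "position": TCP position; "ee_rot": TCP orientation; "contact_force": force on the tool from outside, world axes, zero at the start; "moment": the same for the moment, N m; "width": finger opening in m.
Only numpy, scipy, OpenCV 4.12 (cv2) and the standard library are available. Lean on these libraries where they do the work, as an engineer would, in place of code of your own. Each camera call takes 0.05 s, during which the arm holds its last target. There are 200 camera calls.

TASK

Turn the click dial of the grey step box exactly four clicks clockwise (seen from above) from where it stands now, by pushing its finger bar round with a fingertip, not by gripping it. Leave it resting in that click stop, then push the box's round button all the way down and let it come up again. Do not pick up or shift any of the things lying around the box.

Things in the scene. Friction and masses are not known exactly. Their poses are not given: they have to be found in the camera images.
- step_box: grey die-cast box, 120 x 170 x 50 mm high, fast to the worktop; origin at the centre of its underside, x to its back, y to its left, z up. Dial axis at (0, 35 mm), button at (-15, -52 mm); two black binding posts, 13 mm across, 18 mm high, stand on its top at (36, -35) and (36, -70 mm); the rest of the top is free
- click_dial (a joint): dial angle, rad, growing clockwise seen from above. Eight click stops 0.3927 rad (22.5 deg) apart, 0 to 2.749, end stops just beyond; starts in one of the first three. At 0 the pointer is 78.75 deg anticlockwise of the box's +x. Leaving a stop takes about 0.08 N m; about half-way it snaps on into the next stop by itself and stays when let go
- dial_mid (a point): point on the upright dial axis, 18 mm above the box top; turns with the dial, z up, x to the pointer end. Dial: black skirt 68 mm across, 8 mm high; on it a straight finger bar 12 mm thick, from 31 mm behind the axis to 34 mm ahead (nose), its foot 10 mm below and its top 10 mm above this point. White line at the pointer end. Either end can be pushed
- pointer_tip (a point): point in the bar's pointer end, 32 mm from the dial's axis, at half the bar's height
- set_button_top (a point): middle of the top face of the round black push button (22 mm across) in its steel collar, to the right of the dial on the box
- set_button (a joint): how far the button is pushed down, m: 0 up, 0.005 fully down; a spring of about 4 N returns it
- tape: black tape roll, 67 mm across, 19 mm high, loose, close to the box's left side; origin at the centre of its underside; leave it alone
- cutters: side cutters with red handles, 129 x 75 x 12 mm, loose, close to the box's right side; leave them alone
- tray: small parts tray, 60 x 100 x 16 mm, loose, at the right of the worktop; leave it alone
- spool: solder spool with yellow flanges, 48 mm across, 58 mm high, loose, standing at the left; leave it alone
- wick: blue reel, 42 mm across, 12 mm high, loose, at the left; leave it alone

How it is judged:
On the way, in this order (a step that is already met when the one before it is completed fails the run):
1. the dial rests four clicks clockwise of where it started ((value of joint click_dial between 1.4508 and 1.6908 rad or value of joint click_dial between 1.8435 and 2.0835 rad or value of joint click_dial between 2.2362 and 2.4762 rad) and distance of pointer_tip from where it was at the start of the episode between 0.0405 and 0.0493 m and velocity of joint click_dial below 0.3 rad/s), for 0.2 s.
2. the button is pushed down, the dial still four clicks on (value of joint set_button above 0.004 m and (value of joint click_dial between 1.4508 and 1.6908 rad or value of joint click_dial between 1.8435 and 2.0835 rad or value of joint click_dial between 2.2362 and 2.4762 rad) and distance of pointer_tip from where it was at the start of the episode between 0.0405 and 0.0493 m), for 0.05 s.
At the end, for the whole second after the job is handed in: The dial rests within 0.12 rad of the click stop four clicks clockwise of its starting stop, and the button, pushed at least 4 mm down after the dial was set, is up again (within 1 mm) ((value of joint click_dial between 1.4508 and 1.6908 rad or value of joint click_dial between 1.8435 and 2.0835 rad or value of joint click_dial between 2.2362 and 2.4762 rad) and distance of pointer_tip from where it was at the start of the episode between 0.0405 and 0.0493 m and value of joint set_button below 0.001 m and velocity of joint click_dial between -0.05 and 0.05 rad/s); the robot touches nothing.
It fails at once if a thing lying beside the box is shifted more than 30 mm or picked up (distance of any of tape, cutters, tray, spool, wick from where it was at the start of the episode above 0.03 m).
It fails at once if the dial's finger bar is pinched between the fingers (y of the grasp point in the frame of dial_mid between -0.005 and 0.005 m and x of the grasp point in the frame of dial_mid between -0.035 and 0.035 m and z of the grasp point in the frame of dial_mid below 0.022 m and contact force between the fingers and step_box above 0.3 N).
It also fails if it takes over 61 s, if anything falls off the work surface, if the arm or the gripper's body presses on something with over 40 N, if the wrist force passes 120 N, or if a joint passes its speed limit or range.

## Working session

There is one attempt and no reset: what is moved stays moved. The work goes in short steps, Python scripts to look and compute and a tool call to move; the robot and the scene stay as the last step left them, time stands still between calls to the robot, and variables do not carry over. Pictures are saved under pics/ and viewed, about 8 in all and at most 12, crops included, and the job is handed in when it is done.

Besides the shell and the picture viewer there is one more tool, called after "Request:" as name(argument=value, ...), one argument or row to a line, values as JSON. play_rows: Moves the arm, as the interface text tells. Its arguments: {"type":"object","properties":{"series":{"type":"array"},"squeeze":{"type":"number"}},"required":["series"]}

```bash
mkdir -p pics
cat > h.py <<'E'
import numpy as np, cv2
from rig import *
from scipy.spatial.transform import Rotation as R
def K(im):
    f=im["pixels"].shape[0]/2/np.tan(np.radians(im["vfov"])/2); return np.array([[f,0,im["cx"]],[0,f,im["cy"]],[0,0,1]])
def pose(im,st=None):  # world->cam R,t
    if "rvec" in im: return cv2.Rodrigues(np.array(im["rvec"],float))[0],np.array(im["tvec"],float)
    q=st["ee_rot"]; T=np.eye(4); T[:3,:3]=R.from_quat([q[1],q[2],q[3],q[0]]).as_matrix(); T[:3,3]=st["position"]
    W=np.linalg.inv(T@np.array(im["hand_eye"])); return W[:3,:3],W[:3,3]
def ray(im,uv,z,st=None):
    Rm,t=pose(im,st); d=Rm.T@np.linalg.inv(K(im))@np.array([uv[0],uv[1],1.]); c=-Rm.T@t
    return c+d*(z-c[2])/d[2]
def proj(im,P,st=None):
    Rm,t=pose(im,st); p=(K(im)@(Rm@np.atleast_2d(P).T+t[:,None])).T; return p[:,:2]/p[:,2:]
def save(im,name,crop=None,s=1):
    p=im["pixels"]
    if crop: p=p[crop[1]:crop[3],crop[0]:crop[2]]
    cv2.imwrite("pics/"+name,cv2.resize(p[:,:,::-1],None,fx=s,fy=s,interpolation=cv2.INTER_CUBIC))
E
python3 - <<'E'
from h import *
s=get_state(); print(s, tips_ahead)
im=get_image("top"); save(im,"top.png"); im2=get_image("side"); save(im2,"side.png")
for l,z in [("step_box",.05),("click_dial",.06),("set_button_top",.055),("tape",.01),("cutters",.01),("spool",.03),("wick",.01),("tray",.01)]:
    for m in masks_of(im,l)[:2]: print(l,m["p"],m["xy"],ray(im,m["xy"],z).round(4))
E
```

```text
{'clock': 0.0, 'qpos': array([ 1.03799625e+00,  2.76605054e-01,  1.50613833e+00, -4.79974612e-05,
        1.36069035e+00, -1.21010535e-01]), 'qd': array([-0.0005804 ,  0.00059279, -0.00185658, -0.00111648,  0.00013561,
       -0.00015046]), 'effort': array([-4.04038537e-04, -4.16769755e+01, -2.45803607e+01, -1.41987284e-04,
        1.07012299e-02,  2.08104586e-05]), 'position': array([0.22990915, 0.52648067, 0.24143188]), 'ee_rot': array([ 4.28470150e-04,  8.36731591e-01,  5.47612451e-01, -8.15079051e-04]), 'contact_force': array([ 1.02613654, -0.29469236,  0.7623195 ]), 'moment': array([ 0.02700148,  0.0430696 , -0.02030266]), 'width': 0.08577274081526758} 0.011
step_box 0.91 [306.0, 218.1] [ 0.4595 -0.0821  0.05  ]
step_box 0.66 [166.2, 223.7] [0.4685 0.3395 0.05  ]
click_dial 0.73 [394.6, 227.4] [ 0.4127 -0.3439  0.06  ]
click_dial 0.72 [295.1, 216.2] [ 0.4654 -0.0491  0.06  ]
set_button_top 0.43 [321.1, 224.1] [ 0.4373 -0.1256  0.055 ]
tape 0.8 [262.2, 203.2] [0.5234 0.0487 0.01  ]
tape 0.5 [351.0, 227.6] [ 0.4286 -0.2222  0.01  ]
cutters 0.7 [353.9, 227.7] [ 0.4278 -0.2312  0.01  ]
spool 0.68 [165.1, 225.1] [0.4684 0.3478 0.03  ]
wick 0.57 [170.9, 254.9] [0.3785 0.336  0.01  ]
tray 0.55 [395.4, 227.7] [ 0.4197 -0.3599  0.01  ]
```

Run:
```python
from h import *
im=get_image("top"); save(im,"topc.png",(240,170,380,270),5)
m=masks_of(im,"step_box")[0]["region"]
c=cv2.minAreaRect(np.argwhere(m)[:,::-1].astype(np.float32)); print(c)
for p in cv2.boxPoints(c): print(p, ray(im,p,.05).round(4))
```

```text
((305.54705810546875, 219.78823852539062), (56.944252014160156, 41.65065383911133), 12.528807640075684)
[273.2353  233.94118] [0.4172 0.0197 0.05  ]
[282.27057 193.28236] [ 0.5412 -0.0153  0.05  ]
[337.85883 205.6353 ] [ 0.492  -0.1817  0.05  ]
[328.82355 246.29411] [ 0.3696 -0.1437  0.05  ]
```

View pics/topc.png

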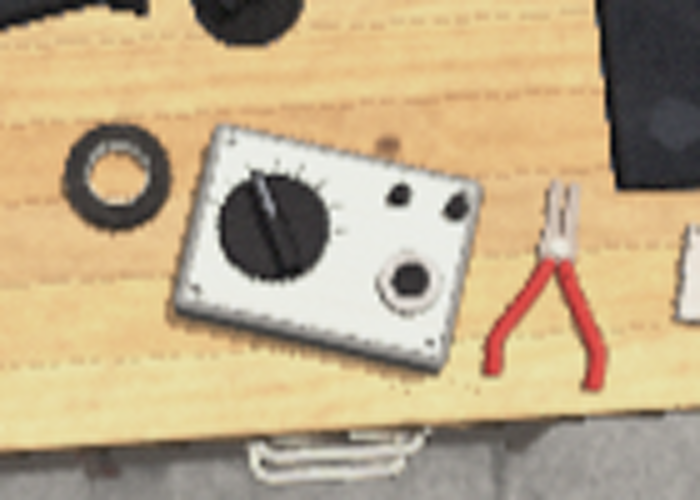

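Request:
play_rows(
  series=[
    {"fingers": 1,"dx": 13,"dy": -37,"dz": 0,"turn": -0.05},
    {"fingers": 1,"dx": 13,"dy": -37,"dz": 0,"turn": -0.05},
    {"fingers": 1,"dx": 13,"dy": -37,"dz": 0,"turn": -0.05},
    {"fingers": 1,"dx": 13,"dy": -37,"dz": 0,"turn": -0.05},
    {"fingers": 1,"dx": 13,"dy": -37,"dz": 0,"turn": -0.05},
    {"fingers": 1,"dx": 13,"dy": -37,"dz": 0,"turn": -0.05},
    {"fingers": 1,"dx": 13,"dy": -37,"dz": 0,"turn": -0.05},
    {"fingers": 1,"dx": 13,"dy": -37,"dz": 0,"turn": -0.05},
    {"fingers": 1,"dx": 13,"dy": -37,"dz": 0,"turn": -0.05},
    {"fingers": 1,"dx": 13,"dy": -37,"dz": 0,"turn": -0.05},
    {"fingers": 1,"dx": 13,"dy": -37,"dz": 0,"turn": -0.05},
    {"fingers": 1,"dx": 13,"dy": -37,"dz": 0,"turn": -0.05},
    {"fingers": 1,"dx": 13,"dy": -37,"dz": 0,"turn": -0.05},
    {"fingers": 1,"dx": 13,"dy": -37,"dz": 0,"turn": -0.05},
    {"fingers": 1,"dx": 0,"dy": 0,"dz": 0,"turn": -0.05},
    {"fingers": 1,"dx": 0,"dy": 0,"dz": 0,"turn": 0},
  ],
)

```text
clock: 1.93
position: [0.4162, -0.0143, 0.2449]
ee_rot: [0.002, 0.982, 0.187, 0.009]
contact_force: [0.1, 0.7, -0.7]
width: -0.0001
```

Run:
```python
from h import *
s=get_state(); im=get_image("wrist"); save(im,"w1.png")
print(s["clock"],s["position"],s["ee_rot"],s["contact_force"],s["width"],tips_ahead); print(np.array(im["hand_eye"]).round(4))
for l,z in [("step_box",.05),("click_dial",.06),("set_button_top",.055)]:
    for m in masks_of(im,l)[:1]: print(l,m["p"],m["xy"],ray(im,m["xy"],z,s).round(4))
```

```text
1.9333 [ 0.41616529 -0.01430459  0.24486491] [0.00247632 0.98235804 0.18677594 0.00901611] [ 0.05781968  0.73866424 -0.65187718] -0.000125843765761573 0.011
[[ 1.000e+00  8.000e-04  4.000e-04  9.000e-04]
 [-8.000e-04  9.457e-01  3.251e-01 -8.310e-02]
 [-2.000e-04 -3.251e-01  9.457e-01 -1.333e-01]
 [ 0.000e+00  0.000e+00  0.000e+00  1.000e+00]]
step_box 0.88 [299.8, 234.4] [ 0.4583 -0.0524  0.05  ]
click_dial 0.74 [318.4, 232.5] [ 0.4717 -0.0407  0.06  ]
set_button_top 0.47 [243.1, 295.9] [ 0.4295 -0.1337  0.055 ]
```

View pics/w1.png

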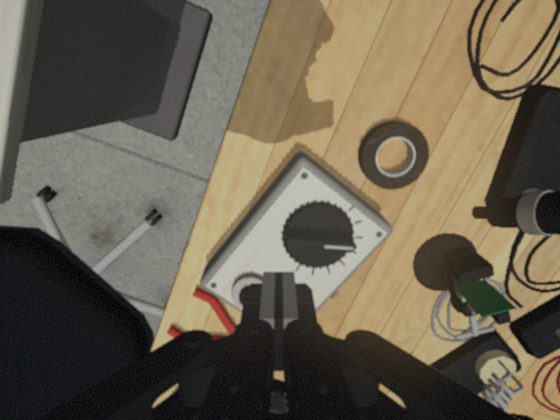

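```bash
cat > ov.py <<'E'
from h import *
def model(c,yaw,ang):
    Rz=lambda a:np.array([[np.cos(a),-np.sin(a)],[np.sin(a),np.cos(a)]])
    B=lambda p,z:[np.append(np.array(c)+Rz(yaw)@np.array(q),z) for q in p]
    L=[B([(60,85),(60,-85),(-60,-85),(-60,85),(60,85)] and [(.06,.085),(.06,-.085),(-.06,-.085),(-.06,.085),(.06,.085)],.05)]
    t=np.linspace(0,2*np.pi,40)
    L.append(B([(.034*np.cos(a),.035+.034*np.sin(a)) for a in t],.058))
    L.append(B([(-.015+.011*np.cos(a),-.052+.011*np.sin(a)) for a in t],.055))
    bar=[(.034,.006),(.034,-.006),(-.031,-.006),(-.031,.006),(.034,.006)]
    L.append(B([np.array([0,.035])+Rz(ang)@np.array(q) for q in bar],.078))
    return L
def draw(im,st,name,c,yaw,ang,crop,s):
    p=np.ascontiguousarray(im["pixels"][crop[1]:crop[3],crop[0]:crop[2],::-1]); p=cv2.resize(p,None,fx=s,fy=s,interpolation=cv2.INTER_CUBIC)
    for l,col in zip(model(c,yaw,ang),[(0,0,255),(0,255,0),(255,0,255),(0,255,255)]):
        q=(proj(im,np.array(l),st)-crop[:2]+.5)*s
        cv2.polylines(p,[q.round().astype(np.int32)],False,col,1)
    cv2.imwrite("pics/"+name,p)
E
python3 - <<'E'
from ov import *
s=get_state(); im=get_image("wrist")
for p in [(303,152),(388,235)]: print(ray(im,p,.05,s).round(4))
for p in [(324,246),(352,247)]: print(ray(im,p,.078,s).round(4))
draw(im,s,"w2.png",(.455,-.0803),np.radians(-16.2),np.radians(33.75),(190,140,400,300),3.8)
E
```

```text
[0.4292 0.0255 0.05  ]
[ 0.5384 -0.0179  0.05  ]
[ 0.4762 -0.0416  0.078 ]
[ 0.5002 -0.0332  0.078 ]
```

View pics/w2.png

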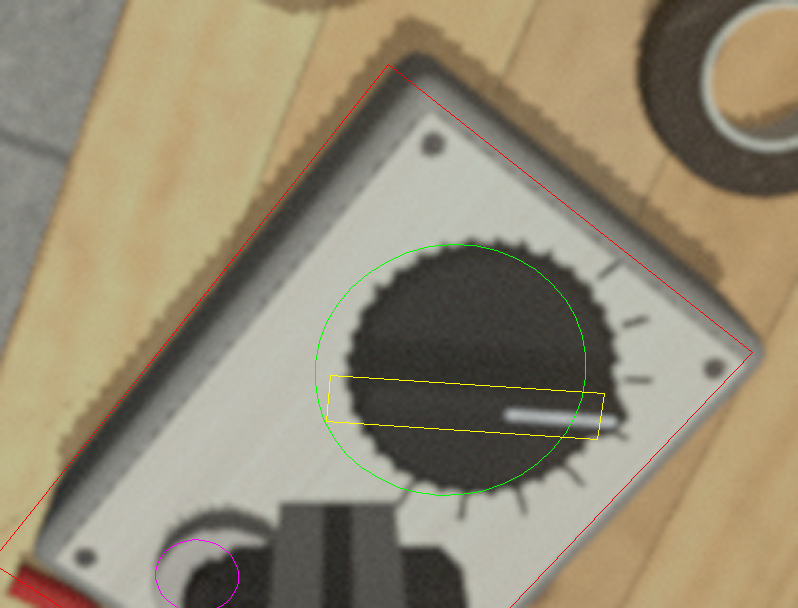

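Run:
```python
from ov import *
s=get_state(); im=get_image("wrist"); print(s["position"],s["ee_rot"])
yaw=np.radians(-16.2)
d=ray(im,(317,236.3),.058,s); print("dial",d)
c=d[:2]-.035*np.array([-np.sin(yaw),np.cos(yaw)]); print(c)
draw(im,s,"w3.png",c,yaw,np.radians(33.75),(190,140,400,300),3.8)
t=get_image("top"); print("top dial mask",proj(t,d), proj(t,[[*c,.05]]))
draw(t,None,"t3.png",c,yaw,np.radians(33.75),(265,185,345,245),10)
a=cv2.imread("pics/w3.png");b=cv2.imread("pics/t3.png");cv2.imwrite("pics/wt3.png",np.hstack([a,cv2.resize(b,(810,608))])[:, :][::1])
v=cv2.imread("pics/wt3.png");cv2.imwrite("pics/wt3.png",cv2.resize(np.vstack([a[:, :],cv2.resize(b,(a.shape[1],608))]),(456,600*1),interpolation=cv2.INTER_AREA))
```

```text
[ 0.41547499 -0.01115854  0.2448242 ] [0.00232627 0.9815711  0.1908715  0.00899123]
dial [ 0.47206266 -0.04178687  0.058     ]
[ 0.46229797 -0.07539715]
top dial mask [[292.51147675 214.30409978]] [[303.73802892 217.32312327]]
```

View pics/wt3.png

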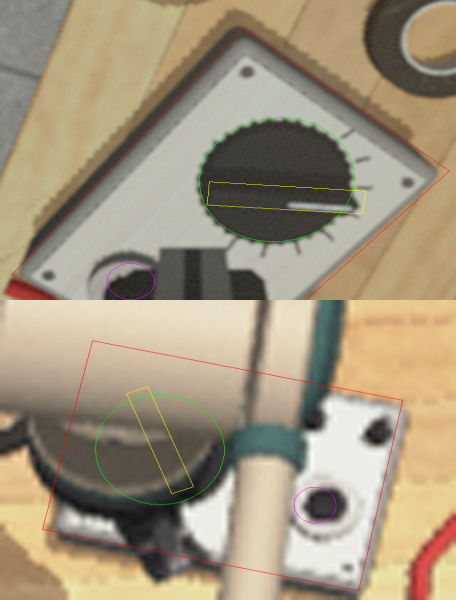

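Request:
play_rows(
  series=[
    {"fingers": 1,"dx": 20,"dy": -40,"dz": 0,"turn": 0},
    {"fingers": 1,"dx": 0,"dy": 0,"dz": 0,"turn": 0},
    {"fingers": 1,"dx": 0,"dy": 0,"dz": 0,"turn": 0},
    {"fingers": 1,"dx": 0,"dy": 0,"dz": 0,"turn": 0},
    {"fingers": 1,"dx": 0,"dy": 0,"dz": 0,"turn": 0},
  ],
)

```text
clock: 2.7
position: [0.4353, -0.0462, 0.2452]
ee_rot: [0.003, 0.98, 0.196, 0.01]
contact_force: [-0.4, 0.7, -0.1]
width: -0.0002
```

Run:
```python
from ov import *
for i in range(3):
    s=get_state(); im=get_image("wrist"); print(s["position"],s["ee_rot"],np.abs(s["qd"]).max())
yaw=np.radians(-16.2)
m=masks_of(im,"click_dial")[0]; r=np.argwhere(m["region"]); print(m["p"],r.min(0),r.max(0))
e=cv2.minEnclosingCircle(r[:,::-1].astype(np.float32)); print(e,"dial?",ray(im,e[0],.06,s))
c=(.4605,-.078)
draw(im,s,"w4.png",c,yaw,np.radians(33.75),(150,60,400,248),3.2)
si=get_image("side"); m=masks_of(si,"click_dial")
for k in m: print(k["p"],k["xy"],ray(si,k["xy"],.065))
```

```text
[ 0.43527333 -0.04623074  0.24523417] [0.00254353 0.98048521 0.19633067 0.00982562] 0.013545852519886211
[ 0.43527221 -0.04614074  0.24524702] [0.0025377  0.98047067 0.19639957 0.00990159] 0.0031995392551089526
[ 0.43522199 -0.04614831  0.24530237] [0.00256617 0.9804686  0.19640822 0.00992683] 0.002774604080069848
0.77 [161 276] [232 350]
((313.429931640625, 198.23248291015625), 38.12239456176758) dial? [ 0.47335232 -0.04280013  0.06      ]
0.59 [292.2, 198.4] [ 0.47331802 -0.04324752  0.065     ]
```

View pics/w4.png

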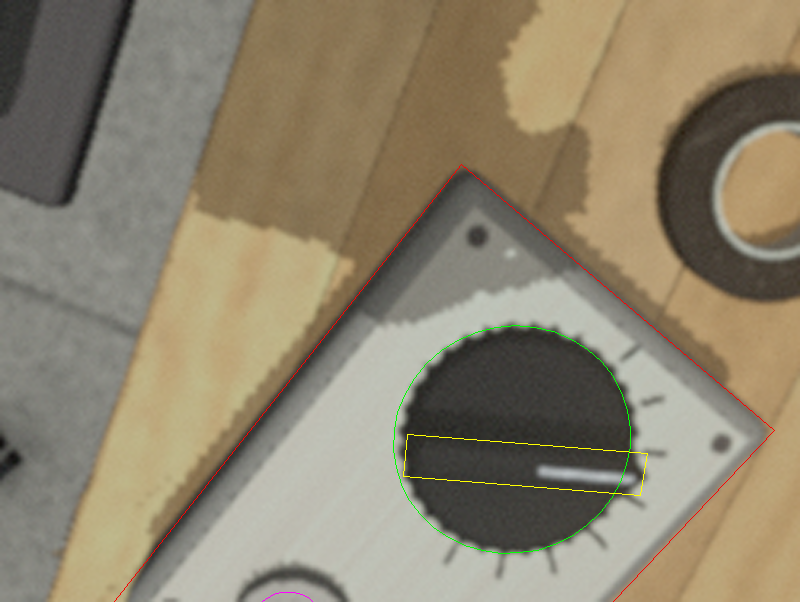

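Request:
play_rows(
  series=[
    {"fingers": 1,"dx": 25,"dy": 18,"dz": 0,"turn": -0.05},
    {"fingers": 1,"dx": 26,"dy": 18,"dz": -10,"turn": -0.04},
    {"fingers": 1,"dx": 0,"dy": 0,"dz": -35,"turn": 0},
    {"fingers": 1,"dx": 0,"dy": 0,"dz": -35,"turn": 0},
    {"fingers": 1,"dx": 0,"dy": 0,"dz": -30,"turn": 0},
    {"fingers": 1,"dx": 0,"dy": 0,"dz": -20,"turn": 0},
    {"fingers": 1,"dx": 0,"dy": 0,"dz": 0,"turn": 0},
    {"fingers": 1,"dx": 0,"dy": 0,"dz": 0,"turn": 0},
  ],
)

```text
clock: 3.67
position: [0.4906, -0.0081, 0.1141]
ee_rot: [0.005, 0.989, 0.15, 0.015]
contact_force: [0.4, -0.1, 0.5]
width: -0.0
```

Request:
play_rows(
  series=[
    {"fingers": 1,"dx": -4,"dy": -1,"dz": -20,"turn": 0},
    {"fingers": 1,"dx": 0,"dy": 0,"dz": -15,"turn": 0},
    {"fingers": 1,"dx": 0,"dy": 0,"dz": 0,"turn": 0},
    {"fingers": 1,"dx": 0,"dy": 0,"dz": 0,"turn": 0},
  ],
)

```text
clock: 4.0
position: [0.4909, -0.0097, 0.0838]
ee_rot: [0.007, 0.988, 0.15, 0.02]
contact_force: [1.1, -0.2, 0.9]
width: 0.0001
```

Run:
```python
from ov import *
s=get_state(); im=get_image("wrist"); print(s["position"],s["ee_rot"],s["contact_force"])
draw(im,s,"w5.png",(.472-.035*.279,-.0435-.035*.96),np.radians(-16.2),np.radians(33.75),(160,140,440,350),2.8)
```

```text
[ 0.49094089 -0.00974529  0.08377601] [0.00658973 0.9884582  0.15005643 0.01974918] [ 1.12164268 -0.15320835  0.86530066]
```

View pics/w5.png

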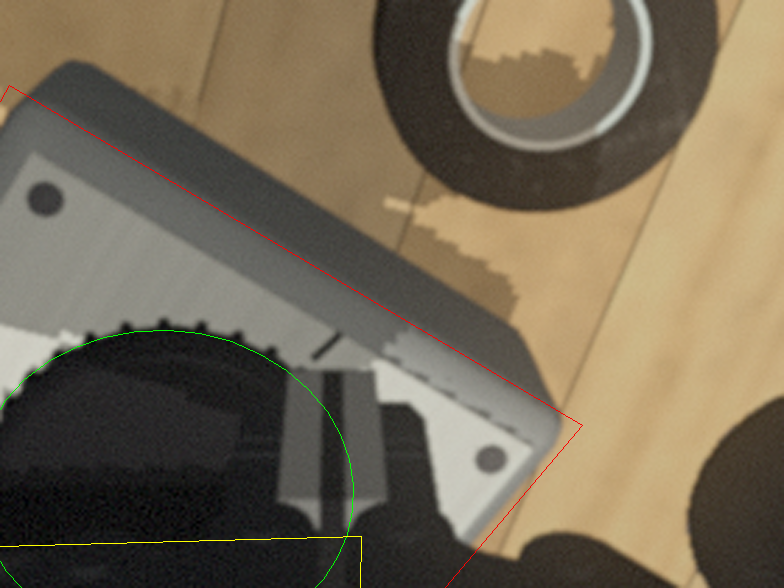

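Request:
play_rows(
  series=[
    {"fingers": 1,"dx": -4,"dy": 0,"dz": -6,"turn": 0},
    {"fingers": 1,"dx": 0,"dy": -4,"dz": -2,"turn": 0},
    {"fingers": 1,"dx": 2,"dy": -4,"dz": 0,"turn": 0},
    {"fingers": 1,"dx": 2,"dy": -3,"dz": 0,"turn": -0.03},
    {"fingers": 1,"dx": 2,"dy": -2,"dz": 0,"turn": -0.09},
    {"fingers": 1,"dx": 2,"dy": -2,"dz": 0,"turn": -0.09},
    {"fingers": 1,"dx": 2,"dy": -2,"dz": 0,"turn": -0.09},
    {"fingers": 1,"dx": 0,"dy": 0,"dz": 0,"turn": 0},
  ],
)

```text
clock: 4.72
position: [0.4973, -0.0224, 0.0799]
ee_rot: [0.004, 1.0, -0.01, 0.021]
contact_force: [0.5, -0.0, -0.6]
width: 0.0001
```

```bash
cat > st.py <<'E'
from ov import *
def rep():
    s=get_state(); q=s["ee_rot"]; psi=2*np.degrees(np.arctan2(q[2],q[1])); o=np.array(s["position"])[:2]-[.472,-.0435]
    r=np.hypot(*o); a=np.degrees(np.arctan2(o[1],o[0]))
    M=R.from_quat([q[1],q[2],q[3],q[0]]).as_matrix(); tip=o+.011*M[:2,2]
    print(s["clock"],"pos",np.round(s["position"],4),"psi %.1f off"%psi,o.round(4),"tip",tip.round(4),"F",s["contact_force"].round(1))
    print("bar angle if touching: %.1f (start 17.55, goal -72.45)"%(a-np.degrees(np.arcsin(.017/r)) if r>.017 else 999))
    return s
E
python3 -c "from st import *; rep()"
```

```text
4.7167 pos [ 0.4973 -0.0224  0.0799] psi -1.1 off [0.0253 0.0211] tip [0.0258 0.021 ] F [ 0.5 -0.  -0.6]
bar angle if touching: 8.8 (start 17.55, goal -72.45)
```

Request:
play_rows(
  series=[
    {"fingers": 1,"dx": 1,"dy": -3,"dz": -3,"turn": -0.06},
    {"fingers": 1,"dx": 1,"dy": -3,"dz": 0,"turn": -0.08},
    {"fingers": 1,"dx": 1,"dy": -3,"dz": 0,"turn": -0.08},
    {"fingers": 1,"dx": 0,"dy": -3,"dz": 0,"turn": -0.08},
    {"fingers": 1,"dx": 0,"dy": -3,"dz": 0,"turn": -0.08},
    {"fingers": 1,"dx": 0,"dy": 0,"dz": 0,"turn": 0},
    {"fingers": 1,"dx": 0,"dy": 0,"dz": 0,"turn": 0},
  ],
)

```text
clock: 5.3
position: [0.5042, -0.0359, 0.079]
ee_rot: [0.004, 0.979, -0.201, 0.024]
contact_force: [-0.6, 1.4, 0.1]
width: 0.0
```

```bash
python3 -c "from st import *; rep()"
```

```text
5.3 pos [ 0.5042 -0.0359  0.079 ] psi -23.2 off [0.0322 0.0076] tip [0.0327 0.0074] F [-0.6  1.4  0.1]
bar angle if touching: -17.6 (start 17.55, goal -72.45)
```

Request:
play_rows(
  series=[
    {"fingers": 1,"dx": -1,"dy": -3,"dz": -3,"turn": -0.06},
    {"fingers": 1,"dx": -1,"dy": -3,"dz": -1,"turn": -0.08},
    {"fingers": 1,"dx": -1,"dy": -3,"dz": 0,"turn": -0.08},
    {"fingers": 1,"dx": -1,"dy": -3,"dz": 0,"turn": -0.08},
    {"fingers": 1,"dx": -1,"dy": -2,"dz": 0,"turn": -0.08},
    {"fingers": 1,"dx": 0,"dy": 0,"dz": 0,"turn": 0},
    {"fingers": 1,"dx": 0,"dy": 0,"dz": 0,"turn": 0},
  ],
)

```text
clock: 5.88
position: [0.5044, -0.0496, 0.0772]
ee_rot: [0.006, 0.924, -0.381, 0.028]
contact_force: [-0.0, 0.1, 0.8]
width: -0.0002
```

Run:
```python
from st import *
s=rep(); im=get_image("wrist")
draw(im,s,"w6.png",(.472-.035*.279,-.0435-.035*.96),np.radians(-16.2),np.radians(33.75-67.5),(100,120,400,345),2.66)
```

```text
5.8833 pos [ 0.5044 -0.0496  0.0772] psi -44.8 off [ 0.0324 -0.0061] tip [ 0.0329 -0.0065] F [-0.   0.1  0.8]
bar angle if touching: -41.7 (start 17.55, goal -72.45)
```

View pics/w6.png

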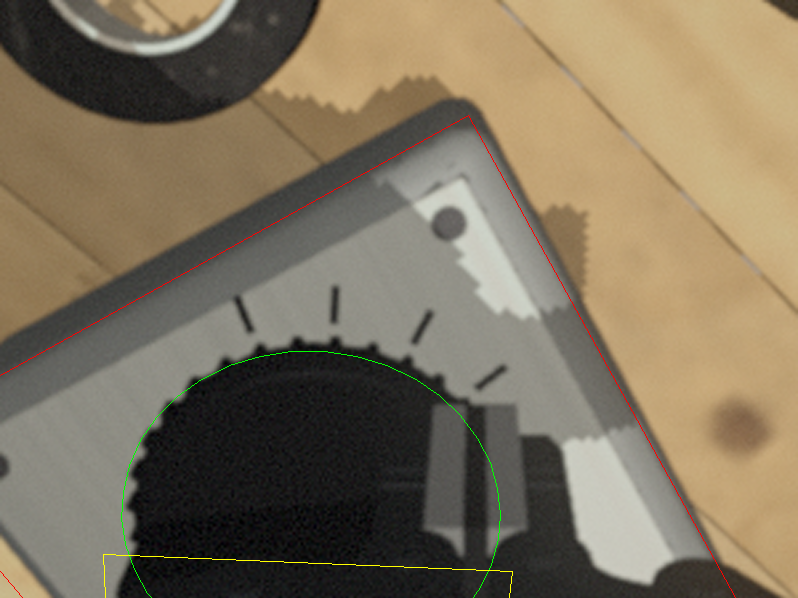

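Request:
play_rows(
  series=[
    {"fingers": 1,"dx": -1.5,"dy": -2,"dz": -1,"turn": -0.06},
    {"fingers": 1,"dx": -1.5,"dy": -2,"dz": 0,"turn": -0.07},
    {"fingers": 1,"dx": -1.5,"dy": -2,"dz": 0,"turn": -0.07},
    {"fingers": 1,"dx": -1.5,"dy": -2,"dz": 0,"turn": -0.07},
    {"fingers": 1,"dx": -1.5,"dy": -2,"dz": 0,"turn": -0.07},
    {"fingers": 1,"dx": 0,"dy": 0,"dz": 0,"turn": 0},
    {"fingers": 1,"dx": 0,"dy": 0,"dz": 0,"turn": 0},
  ],
)

```text
clock: 6.52
position: [0.5039, -0.0576, 0.0781]
ee_rot: [0.005, 0.846, -0.533, 0.033]
contact_force: [0.3, 0.0, -0.4]
width: 0.0002
```

```bash
python3 -c "from st import *; rep()"
```

```text
6.5167 pos [ 0.5039 -0.0576  0.0781] psi -64.4 off [ 0.0319 -0.0141] tip [ 0.0324 -0.0146] F [ 0.3  0.  -0.4]
bar angle if touching: -53.0 (start 17.55, goal -72.45)
```

Request:
play_rows(
  series=[
    {"fingers": 1,"dx": -3,"dy": -2,"dz": -1,"turn": 0},
    {"fingers": 1,"dx": -3,"dy": -2,"dz": 0,"turn": -0.03},
    {"fingers": 1,"dx": -3,"dy": -2,"dz": 0,"turn": -0.03},
    {"fingers": 1,"dx": 0,"dy": 0,"dz": 0,"turn": 0},
    {"fingers": 1,"dx": 0,"dy": 0,"dz": 0,"turn": 0},
  ],
)

```text
clock: 6.93
position: [0.4985, -0.0637, 0.0788]
ee_rot: [0.004, 0.831, -0.555, 0.037]
contact_force: [0.1, 0.7, -0.6]
width: 0.0002
```

```bash
python3 -c "from st import *; rep()"
```

```text
6.9333 pos [ 0.4985 -0.0637  0.0788] psi -67.5 off [ 0.0265 -0.0202] tip [ 0.0271 -0.0207] F [ 0.1  0.7 -0.6]
bar angle if touching: -68.1 (start 17.55, goal -72.45)
```

Request:
play_rows(
  series=[
    {"fingers": 1,"dx": 8,"dy": 3,"dz": 0,"turn": 0},
    {"fingers": 1,"dx": 8,"dy": 3,"dz": 0,"turn": 0},
    {"fingers": 1,"dx": 0,"dy": 0,"dz": 35,"turn": 0},
    {"fingers": 1,"dx": -10,"dy": 0,"dz": 38,"turn": 0.12},
    {"fingers": 1,"dx": -15,"dy": 0,"dz": 35,"turn": 0.12},
    {"fingers": 1,"dx": -20,"dy": 0,"dz": 30,"turn": 0.12},
    {"fingers": 1,"dx": -20,"dy": 0,"dz": 20,"turn": 0.12},
    {"fingers": 1,"dx": -15,"dy": 0,"dz": 10,"turn": 0.12},
    {"fingers": 1,"dx": 0,"dy": 0,"dz": 0,"turn": 0.12},
    {"fingers": 1,"dx": 0,"dy": 0,"dz": 0,"turn": 0.12},
    {"fingers": 1,"dx": 0,"dy": 0,"dz": 0,"turn": 0},
    {"fingers": 1,"dx": 0,"dy": 0,"dz": 0,"turn": 0},
  ],
)

```text
clock: 7.93
position: [0.4357, -0.0563, 0.2556]
ee_rot: [-0.004, 0.988, -0.149, 0.037]
contact_force: [-0.4, 0.3, 0.3]
width: -0.0001
```

Run:
```python
from st import *
rep(); get_image("side"); s=rep(); im=get_image("wrist"); draw(im,s,"w7.png",(.472-.035*.279,-.0435-.035*.96),np.radians(-16.2),np.radians(33.75-90),(100,60,420,300),2.5)
for m in masks_of(im,"set_button_top"): print(m["p"],m["xy"],ray(im,m["xy"],.055,s))
```

```text
7.9333 pos [ 0.4357 -0.0563  0.2556] psi -17.2 off [-0.0363 -0.0128] tip [-0.0355 -0.0129] F [-0.4  0.3  0.3]
bar angle if touching: -186.7 (start 17.55, goal -72.45)
7.9833 pos [ 0.4358 -0.0563  0.2554] psi -17.2 off [-0.0362 -0.0128] tip [-0.0354 -0.0128] F [ 1.  -0.4 -0.9]
bar angle if touching: -186.8 (start 17.55, goal -72.45)
0.64 [278.5, 259.4] [ 0.42949428 -0.13107726  0.055     ]
```

View pics/w7.png

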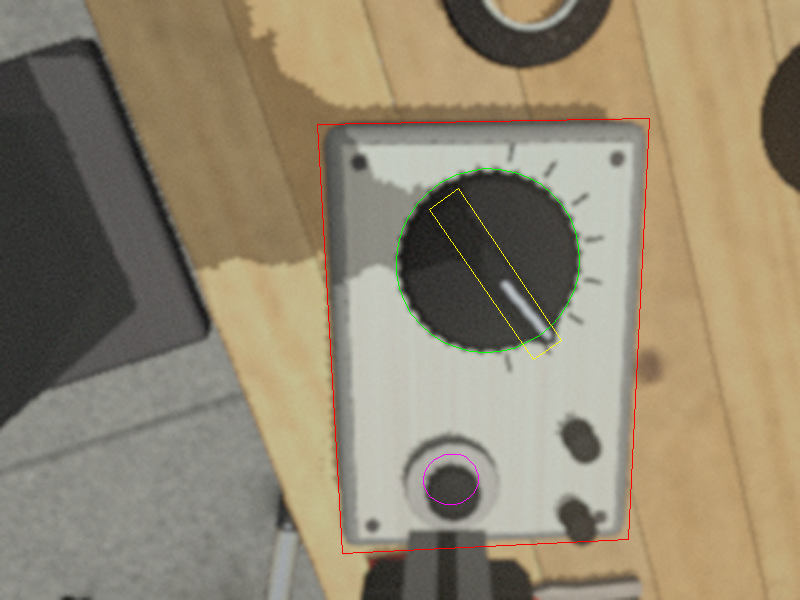

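Run:
```python
from st import *
s=rep(); im=get_image("wrist")
g=im["pixels"][160:210,295:330].astype(float); y,x=np.indices(g.shape[:2])
mk=(g.min(2)>115); ctr=proj(im,[[.472,-.0435,.058]],s)[0]; P=np.c_[x[mk]+295,y[mk]+160]; P=P[np.hypot(*(P-ctr).T)<34]
print(len(P)); vx,vy,x0,y0=cv2.fitLine(P.astype(np.float32),cv2.DIST_HUBER,0,.01,.01).ravel()
t=(P-[x0,y0])@[vx,vy]; e=[(x0+vx*k,y0+vy*k) for k in (t.min(),t.max())]; print(e)
for z in (.068,.078):
    a,b=[ray(im,q,z,s)[:2] for q in e]; o=np.array([.472,-.0435]); print(z,a-o,b-o,np.degrees(np.arctan2(*(b-a)[::-1])),[np.degrees(np.arctan2(*(k-o)[::-1])) for k in (a,b)])
```

```text
8.0833 pos [ 0.4355 -0.0562  0.2549] psi -17.2 off [-0.0365 -0.0127] tip [-0.0357 -0.0127] F [0.  0.5 0.1]
bar angle if touching: -186.9 (start 17.55, goal -72.45)
86
[(np.float64(301.1951535863604), np.float64(172.6882527638516)), (np.float64(316.9157800210225), np.float64(191.07202015202847))]
0.068 [ 0.0024932  -0.00638854] [ 0.01158754 -0.02726279] -66.45857112822907 [np.float64(-68.68118940368343), np.float64(-66.9729888008549)]
0.078 [ 0.00177935 -0.00409513] [ 0.01059083 -0.02432015] -66.45857112822908 [np.float64(-66.51489299380911), np.float64(-66.46805146665139)]
```

Request:
play_rows(
  series=[
    {"fingers": 1,"dx": 20,"dy": 0,"dz": 0,"turn": -0.12},
    {"fingers": 1,"dx": 20,"dy": 0,"dz": 0,"turn": -0.12},
    {"fingers": 1,"dx": 20,"dy": 0,"dz": 0,"turn": -0.12},
    {"fingers": 1,"dx": 15,"dy": 0,"dz": 0,"turn": -0.12},
    {"fingers": 1,"dx": 2,"dy": 0,"dz": -30,"turn": -0.12},
    {"fingers": 1,"dx": 0,"dy": 0,"dz": -30,"turn": -0.12},
    {"fingers": 1,"dx": 0,"dy": 0,"dz": -30,"turn": -0.12},
    {"fingers": 1,"dx": 0,"dy": 0,"dz": -30,"turn": -0.12},
    {"fingers": 1,"dx": 0,"dy": 0,"dz": -5,"turn": 0},
    {"fingers": 1,"dx": 0,"dy": 0,"dz": 0,"turn": 0},
    {"fingers": 1,"dx": 0,"dy": 0,"dz": 0,"turn": 0},
  ],
)

```text
clock: 9.05
position: [0.5185, -0.0548, 0.1226]
ee_rot: [0.015, 0.797, -0.603, 0.034]
contact_force: [0.8, 0.1, -1.2]
width: 0.0003
```

```bash
python3 -c "from st import *; rep()"
```

```text
9.05 pos [ 0.5185 -0.0548  0.1226] psi -74.3 off [ 0.0465 -0.0113] tip [ 0.0469 -0.012 ] F [ 0.8  0.1 -1.2]
bar angle if touching: -34.5 (start 17.55, goal -72.45)
```

Request:
play_rows(
  series=[
    {"fingers": 1,"dx": -5,"dy": -6,"dz": -22,"turn": 0},
    {"fingers": 1,"dx": 0,"dy": 0,"dz": -20,"turn": 0},
    {"fingers": 1,"dx": 0,"dy": 0,"dz": -4,"turn": 0},
    {"fingers": 1,"dx": -4,"dy": -1,"dz": 0,"turn": 0},
    {"fingers": 1,"dx": -4,"dy": -1,"dz": 0,"turn": 0},
    {"fingers": 1,"dx": 0,"dy": 0,"dz": 0,"turn": 0},
    {"fingers": 1,"dx": 0,"dy": 0,"dz": 0,"turn": 0},
  ],
)

```text
clock: 9.63
position: [0.5134, -0.0654, 0.0872]
ee_rot: [0.011, 0.799, -0.6, 0.044]
contact_force: [1.4, 0.4, -0.2]
width: -0.0001
```

```bash
python3 -c "from st import *; rep()"
```

```text
9.6333 pos [ 0.5134 -0.0654  0.0872] psi -73.8 off [ 0.0414 -0.0219] tip [ 0.042  -0.0226] F [ 1.4  0.4 -0.2]
bar angle if touching: -49.1 (start 17.55, goal -72.45)
```

Request:
play_rows(
  series=[
    {"fingers": 1,"dx": 0,"dy": 1,"dz": -9,"turn": 0},
    {"fingers": 1,"dx": -5,"dy": 0,"dz": -3,"turn": 0},
    {"fingers": 1,"dx": -5,"dy": 0,"dz": 0,"turn": 0},
    {"fingers": 1,"dx": -4,"dy": 0,"dz": 0,"turn": 0},
    {"fingers": 1,"dx": 0,"dy": 0,"dz": 0,"turn": 0},
    {"fingers": 1,"dx": 0,"dy": 0,"dz": 0,"turn": 0},
  ],
)

```text
clock: 10.13
position: [0.499, -0.0644, 0.0765]
ee_rot: [0.01, 0.799, -0.599, 0.046]
contact_force: [-1.1, -0.2, -0.4]
width: 0.0002
```

```bash
python3 -c "from st import *; rep()"
```

```text
10.1333 pos [ 0.499  -0.0644  0.0765] psi -73.7 off [ 0.027  -0.0209] tip [ 0.0277 -0.0216] F [-1.1 -0.2 -0.4]
bar angle if touching: -67.6 (start 17.55, goal -72.45)
```

Just at the bar; nudge 4 mm more, then back away and look.

Request:
play_rows(
  series=[
    {"fingers": 1,"dx": -3,"dy": 0,"dz": 0,"turn": 0},
    {"fingers": 1,"dx": -2,"dy": 0,"dz": 0,"turn": 0},
    {"fingers": 1,"dx": 0,"dy": 0,"dz": 0,"turn": 0},
    {"fingers": 1,"dx": 0,"dy": 0,"dz": 0,"turn": 0},
  ],
)

```text
clock: 10.47
position: [0.4955, -0.0646, 0.0771]
ee_rot: [0.009, 0.799, -0.599, 0.047]
contact_force: [0.2, 0.9, -0.1]
width: 0.0001
```

```bash
python3 -c "from st import *; rep()"
```

```text
10.4667 pos [ 0.4955 -0.0646  0.0771] psi -73.8 off [ 0.0235 -0.0211] tip [ 0.0242 -0.0219] F [ 0.2  0.9 -0.1]
bar angle if touching: -74.5 (start 17.55, goal -72.45)
```

Request:
play_rows(
  series=[
    {"fingers": 1,"dx": 8,"dy": 2,"dz": 0,"turn": 0},
    {"fingers": 1,"dx": 8,"dy": 2,"dz": 0,"turn": 0},
    {"fingers": 1,"dx": 0,"dy": 0,"dz": 35,"turn": 0},
    {"fingers": 1,"dx": -10,"dy": 0,"dz": 38,"turn": 0.12},
    {"fingers": 1,"dx": -15,"dy": 0,"dz": 35,"turn": 0.12},
    {"fingers": 1,"dx": -20,"dy": 0,"dz": 30,"turn": 0.12},
    {"fingers": 1,"dx": -20,"dy": 0,"dz": 20,"turn": 0.12},
    {"fingers": 1,"dx": -15,"dy": 0,"dz": 10,"turn": 0.12},
    {"fingers": 1,"dx": 0,"dy": 0,"dz": 0,"turn": 0.12},
    {"fingers": 1,"dx": 0,"dy": 0,"dz": 0,"turn": 0.12},
    {"fingers": 1,"dx": 0,"dy": 0,"dz": 0,"turn": 0},
    {"fingers": 1,"dx": 0,"dy": 0,"dz": 0,"turn": 0},
    {"fingers": 1,"dx": 0,"dy": 0,"dz": 0,"turn": 0},
  ],
)

```text
clock: 11.55
position: [0.4355, -0.0588, 0.2547]
ee_rot: [-0.007, 0.977, -0.207, 0.05]
contact_force: [0.3, 0.3, -0.2]
width: -0.0
```

Run:
```python
from st import *
s=rep(); im=get_image("wrist")
ctr=proj(im,[[.472,-.0435,.058]],s)[0]; cv=im["pixels"].min(2)>115
y,x=np.nonzero(cv); P=np.c_[x,y]; P=P[np.hypot(*(P-ctr).T)<33]
print(len(P)); vx,vy,x0,y0=cv2.fitLine(P.astype(np.float32),cv2.DIST_HUBER,0,.01,.01).ravel()
t=(P-[x0,y0])@[vx,vy]; e=[(x0+vx*k,y0+vy*k) for k in (t.min(),t.max())]
z=.078;a,b=[ray(im,q,z,s)[:2] for q in e]; o=np.array([.472,-.0435]); print(a-o,b-o,np.degrees(np.arctan2(*(b-a)[::-1])))
draw(im,s,"w8.png",(.472-.035*.279,-.0435-.035*.96),np.radians(-16.2),np.radians(33.75-90),(100,60,420,300),2.5)
for m in masks_of(im,"set_button_top"): print(m["p"],m["xy"],ray(im,m["xy"],.055,s))
```

```text
11.55 pos [ 0.4355 -0.0588  0.2547] psi -23.9 off [-0.0365 -0.0153] tip [-0.0354 -0.0154] F [ 0.3  0.3 -0.2]
bar angle if touching: -182.7 (start 17.55, goal -72.45)
81
[ 0.00166548 -0.00434306] [ 0.00779174 -0.02452048] -73.11069750019676
0.85 [283.7, 255.7] [ 0.43248389 -0.1295133   0.055     ]
```

View pics/w8.png

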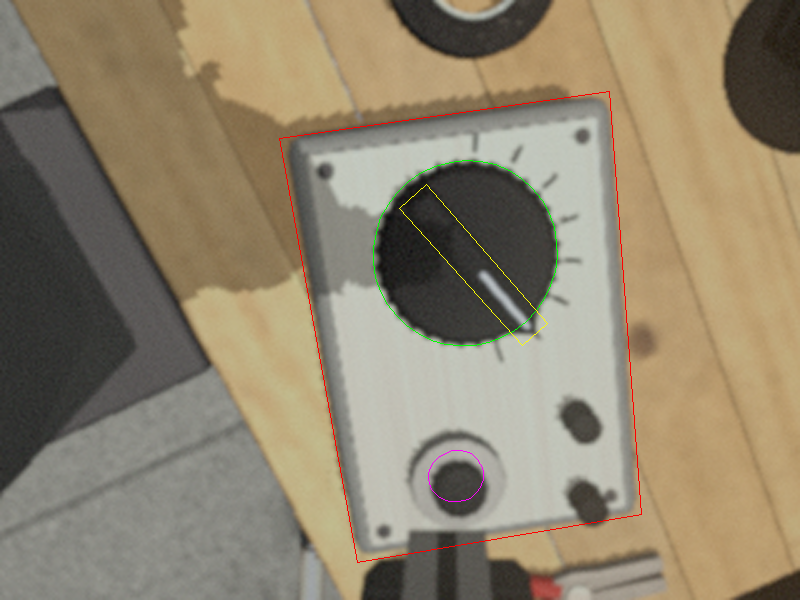

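Request:
play_rows(
  series=[
    {"fingers": 1,"dx": -1,"dy": -33,"dz": 0,"turn": 0},
    {"fingers": 1,"dx": -1,"dy": -30,"dz": -15,"turn": 0},
    {"fingers": 1,"dx": 0,"dy": 0,"dz": -35,"turn": 0},
    {"fingers": 1,"dx": 0,"dy": 0,"dz": -35,"turn": 0},
    {"fingers": 1,"dx": 0,"dy": 0,"dz": -30,"turn": 0},
    {"fingers": 1,"dx": 0,"dy": 0,"dz": 0,"turn": 0},
    {"fingers": 1,"dx": 0,"dy": 0,"dz": 0,"turn": 0},
  ],
)

```text
clock: 12.23
position: [0.4367, -0.1239, 0.136]
ee_rot: [-0.006, 0.977, -0.208, 0.052]
contact_force: [0.1, -0.7, 0.6]
width: -0.0003
```

```bash
python3 -c "from st import *; rep()"
```

```text
12.2333 pos [ 0.4367 -0.1239  0.136 ] psi -24.1 off [-0.0353 -0.0804] tip [-0.0342 -0.0805] F [ 0.1 -0.7  0.6]
bar angle if touching: -124.9 (start 17.55, goal -72.45)
```

Request:
play_rows(
  series=[
    {"fingers": 1,"dx": -5,"dy": 0,"dz": -25,"turn": 0},
    {"fingers": 1,"dx": 0,"dy": 0,"dz": -20,"turn": 0},
    {"fingers": 1,"dx": 0,"dy": 0,"dz": -5,"turn": 0},
    {"fingers": 1,"dx": 0,"dy": 0,"dz": 0,"turn": 0},
    {"fingers": 1,"dx": 0,"dy": 0,"dz": 0,"turn": 0},
  ],
)

```text
clock: 12.65
position: [0.438, -0.1256, 0.0914]
ee_rot: [-0.005, 0.976, -0.208, 0.057]
contact_force: [1.1, 0.8, -0.3]
width: 0.0001
```

Run:
```python
from st import *
rep(); im=get_image("side"); m=masks_of(im,"set_button_top"); print([(k["p"],k["xy"]) for k in m])
```

```text
12.65 pos [ 0.438  -0.1256  0.0914] psi -24.1 off [-0.034  -0.0821] tip [-0.0328 -0.0823] F [ 1.1  0.8 -0.3]
bar angle if touching: -123.5 (start 17.55, goal -72.45)
[(0.59, [315.5, 187.0])]
```

Request:
play_rows(
  series=[
    {"fingers": 1,"dx": -4,"dy": 0,"dz": 0,"turn": 0},
    {"fingers": 1,"dx": -3,"dy": 0,"dz": 0,"turn": 0},
    {"fingers": 1,"dx": -1,"dy": 0,"dz": -5,"turn": 0},
    {"fingers": 1,"dx": -1,"dy": 0,"dz": -5,"turn": 0},
    {"fingers": 1,"dx": 0,"dy": 0,"dz": -5,"turn": 0},
  ],
)

```text
clock: 13.17
position: [0.4315, -0.1272, 0.0806]
ee_rot: [-0.004, 0.976, -0.208, 0.063]
contact_force: [0.3, -0.3, 1.9]
width: -0.0001
```

```bash
python3 -c "from st import *; rep()"
```

```text
13.1667 pos [ 0.4315 -0.1272  0.0806] psi -24.0 off [-0.0405 -0.0837] tip [-0.0391 -0.0839] F [ 0.3 -0.3  1.9]
bar angle if touching: -126.4 (start 17.55, goal -72.45)
```

Request:
play_rows(
  series=[
    {"fingers": 1,"dx": 0,"dy": 2,"dz": -5,"turn": 0},
    {"fingers": 1,"dx": -1,"dy": 1,"dz": -5,"turn": 0},
    {"fingers": 1,"dx": 0,"dy": 0,"dz": -4,"turn": 0},
  ],
)

```text
clock: 13.42
position: [0.432, -0.1268, 0.0759]
ee_rot: [-0.001, 0.976, -0.206, 0.066]
contact_force: [-19.5, 7.5, 62.5]
width: 0.0003
```

```bash
python3 -c "from st import *; rep()"
```

```text
13.4167 pos [ 0.432  -0.1268  0.0759] psi -23.8 off [-0.04   -0.0833] tip [-0.0386 -0.0836] F [-19.5   7.5  62.5]
bar angle if touching: -126.2 (start 17.55, goal -72.45)
```

Run:
```python
from st import *
im=get_image("side"); u=proj(im,[[.4333,-.1235,.06]])[0].astype(int); print(u); a,b=u
save(im,"s9.png",(a-50,b-45,a+50,b+30),7); rep()
```

```text
[316 190]
13.4667 pos [ 0.4319 -0.1268  0.0759] psi -23.8 off [-0.0401 -0.0833] tip [-0.0386 -0.0835] F [-19.2   5.6  59.1]
bar angle if touching: -126.3 (start 17.55, goal -72.45)
```

View pics/s9.png

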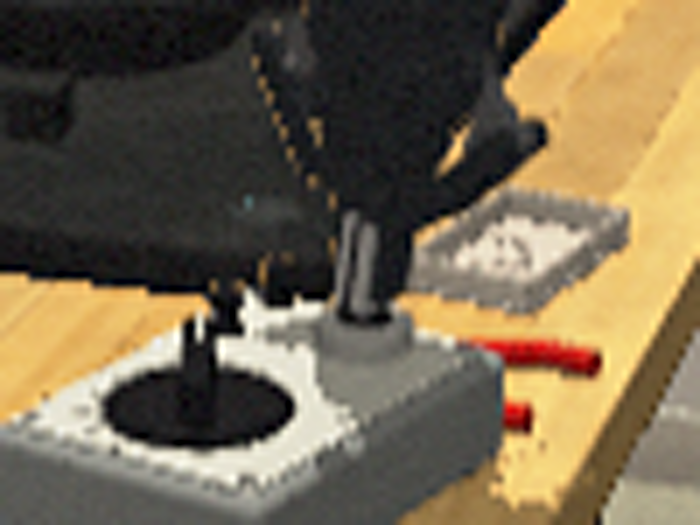

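Request:
play_rows(
  series=[
    {"fingers": 1,"dx": 0,"dy": 0,"dz": 1,"turn": 0},
  ],
)

```text
clock: 13.55
position: [0.4321, -0.1268, 0.0794]
ee_rot: [-0.001, 0.976, -0.205, 0.068]
contact_force: [-1.5, 0.6, 3.4]
width: -0.0
```

Request:
play_rows(
  series=[
    {"fingers": 1,"dx": 0,"dy": 0,"dz": 1.5,"turn": 0},
  ],
)

```text
clock: 13.63
position: [0.4322, -0.1268, 0.0821]
ee_rot: [-0.0, 0.976, -0.205, 0.069]
contact_force: [-0.4, 0.1, -0.1]
width: -0.0002
```

Request:
play_rows(
  series=[
    {"fingers": 1,"dx": 0,"dy": 0,"dz": 1.5,"turn": 0},
  ],
)

```text
clock: 13.72
position: [0.4322, -0.1268, 0.0839]
ee_rot: [-0.0, 0.976, -0.205, 0.069]
contact_force: [-0.4, -0.3, -0.3]
width: 0.0003
```

Request:
play_rows(
  series=[
    {"fingers": 1,"dx": 0,"dy": 0,"dz": 1.5,"turn": 0},
  ],
)

```text
clock: 13.8
position: [0.4321, -0.1267, 0.0852]
ee_rot: [-0.0, 0.976, -0.205, 0.069]
contact_force: [-0.2, -0.5, -0.4]
width: -0.0001
```

Request:
play_rows(
  series=[
    {"fingers": 1,"dx": 0,"dy": 0,"dz": 1.5,"turn": 0},
  ],
)

```text
clock: 13.88
position: [0.4319, -0.1265, 0.0861]
ee_rot: [-0.0, 0.976, -0.206, 0.068]
contact_force: [0.4, 0.4, -0.3]
width: -0.0002
```

Request:
play_rows(
  series=[
    {"fingers": 1,"dx": 0,"dy": 0,"dz": 1.5,"turn": 0},
  ],
)

```text
clock: 13.97
position: [0.4316, -0.1263, 0.0871]
ee_rot: [-0.001, 0.976, -0.206, 0.068]
contact_force: [0.2, 0.6, -0.9]
width: -0.0002
```

Request:
play_rows(
  series=[
    {"fingers": 1,"dx": 0,"dy": 4,"dz": 0,"turn": 0},
    {"fingers": 1,"dx": 0,"dy": 3,"dz": 0,"turn": 0},
    {"fingers": 1,"dx": 0,"dy": 0,"dz": -3,"turn": 0},
    {"fingers": 1,"dx": 0,"dy": 0,"dz": -3,"turn": 0},
  ],
)

```text
clock: 14.3
position: [0.4317, -0.1187, 0.0798]
ee_rot: [-0.001, 0.976, -0.206, 0.067]
contact_force: [-0.4, -1.4, 2.7]
width: -0.0001
```

Request:
play_rows(
  series=[
    {"fingers": 1,"dx": 0,"dy": 1,"dz": -2,"turn": 0},
  ],
)

```text
clock: 14.38
position: [0.432, -0.118, 0.0776]
ee_rot: [-0.0, 0.976, -0.205, 0.067]
contact_force: [-1.9, -2.6, 5.2]
width: -0.0004
```

Request:
play_rows(
  series=[
    {"fingers": 1,"dx": 0,"dy": 0,"dz": -2,"turn": 0},
  ],
)

```text
clock: 14.47
position: [0.4321, -0.1182, 0.0765]
ee_rot: [0.0, 0.976, -0.205, 0.067]
contact_force: [-11.4, 2.6, 38.1]
width: -0.0004
```

Request:
play_rows(
  series=[
    {"fingers": 1,"dx": 0,"dy": 0,"dz": -2,"turn": 0},
  ],
)

```text
clock: 14.55
position: [0.4322, -0.1182, 0.0765]
ee_rot: [0.0, 0.977, -0.204, 0.068]
contact_force: [-12.2, 3.8, 39.1]
width: -0.0
```

Request:
play_rows(
  series=[
    {"fingers": 1,"dx": 0,"dy": 0,"dz": -2,"turn": 0},
  ],
)

```text
clock: 14.63
position: [0.4321, -0.1182, 0.0767]
ee_rot: [0.0, 0.977, -0.204, 0.068]
contact_force: [-9.1, 2.6, 29.7]
width: 0.0001
```

Request:
play_rows(
  series=[
    {"fingers": 1,"dx": 0,"dy": 0,"dz": 5,"turn": 0},
    {"fingers": 1,"dx": 0,"dy": 0,"dz": 25,"turn": 0},
    {"fingers": 1,"dx": 0,"dy": 0,"dz": 38,"turn": 0},
    {"fingers": 1,"dx": 0,"dy": 15,"dz": 38,"turn": 0},
    {"fingers": 1,"dx": 0,"dy": 15,"dz": 38,"turn": 0},
    {"fingers": 1,"dx": 0,"dy": 20,"dz": 20,"turn": 0},
    {"fingers": 1,"dx": 0,"dy": 10,"dz": 0,"turn": 0},
    {"fingers": 1,"dx": 0,"dy": 0,"dz": 0,"turn": 0},
    {"fingers": 1,"dx": 0,"dy": 0,"dz": 0,"turn": 0},
    {"fingers": 1,"dx": 0,"dy": 0,"dz": 0,"turn": 0},
  ],
)

```text
clock: 15.47
position: [0.4294, -0.054, 0.2473]
ee_rot: [-0.002, 0.976, -0.206, 0.067]
contact_force: [0.4, -0.2, -0.0]
width: 0.0002
```

Run:
```python
from st import *
s=rep(); im=get_image("wrist")
draw(im,s,"w10.png",(.472-.035*.279,-.0435-.035*.96),np.radians(-16.2),np.radians(33.75-90),(100,60,420,300),2.5)
```

```text
15.4667 pos [ 0.4294 -0.054   0.2473] psi -23.8 off [-0.0426 -0.0105] tip [-0.0412 -0.0108] F [ 0.4 -0.2 -0. ]
bar angle if touching: -188.9 (start 17.55, goal -72.45)
```

View pics/w10.png

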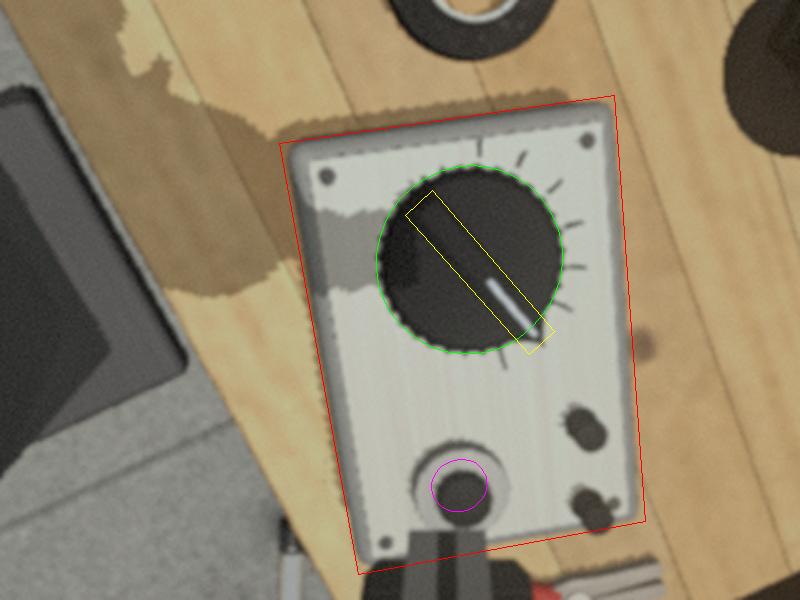

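The dial line runs from (490,282) to (537,335) in the crop, parallel to the model bar at stop 6 and pointing at the 7th tick. The button at (463,497) is up, and the arm is clear of everything.

```bash
python3 -c "from rig import sign_off; print(sign_off())"
```

```text
the job is handed in; nothing more can be done
None
```

The dial now rests four clicks clockwise of where it started, and the button has been pushed down and let up. The job is handed in at about 15.5 s of the 61 s allowed; the sign-off gave no verdict.

- **Dial:** I pushed the pointer end round with the shut fingertips, from the third stop to the seventh. The first look afterwards showed it about 6° short of the stop centre, close to the 6.9° limit, so I nudged it in. It then measured -73.1° against a target of -72.45°, and the last picture shows it still pointing at the seventh tick.
- **Button:** I pressed it twice, because after the first press I wasn't sure the finger had reached full travel. Both presses ran through a spring range of about 5 mm to a hard stop at the same height, even though the finger was 8 mm to one side the second time. That suggests it was the button's own stop and not the collar. Peak force was about 62 N, under the 120 N wrist limit. In the last picture the button looks up, but I did not measure its height.
- **Things around the box:** I never went near them with the fingers low, and the tape looked undisturbed in the last picture. I did not check the spool, wick or tray separately at the end.
- **Disagreements:** The overhead camera put the dial 6–7 mm away from the wrist and side cameras; I used the latter, and they proved right on contact. The tool had also tilted about 8° by the end, without any visible effect.

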